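# Log the optical cell, then set its clamp screw a quarter turn off the seat

### The arm

A 6-joint arm with a two-finger parallel gripper is mounted at the origin on the work surface. World frame = base frame: x ahead of the robot, y to its left, z up, the work surface at z = 0. Lengths are in m, angles in rad, forces in N, time in s.
With the tool pointing down it reaches from about 0.35 to 0.725 m from the base axis. Payload 6 kg.
Tool frame: the origin (TCP) lies between the finger pads; the fingertips stand 11 mm ahead of it and the grasp point (between the pads) lies 8 mm behind it (robot.tcp_to_tips is the distance from the TCP to the fingertips, in m); z points along the fingers, y is the line along which they close (so a half turn about z gives the same grasp; the last joint's range is limited). The gripper opens to 85 mm and grips with 20 to 120 N. Pads are 22 mm wide; open, the fingers measure 114 mm over their backs; the gripper's body (76 mm by 85 mm) begins 54 mm behind the grasp point. The pads swing forward as they close: fully open they stand 13 mm farther back than shut.
Start: joints at [1.441, 0.04, 0.085, 0, -1.615, -0.334], TCP at [0.268, 0.537, 0.242] pointing down, gripper open.
Joint ranges: [-2.56, 2.56], [-1.29, 2.01], [-1.08, 1.49], [-3.29, 1.98], [-2.81, -0.18], [-2.99, 2.99]. Speed limits (rad/s): [2.57, 2.57, 3.01, 3.14, 3.14, 3.14].

### API

Orientations are given as a rotation vector (axis times angle).
In Python, from station import robot gives the robot as it stands. Calls block until the motion is done:
- robot.goto(position, orientation): joint-space move of the TCP to a pose.
- robot.line_to(position, frame=None, speed=0.15, f_stop=None): straight line of the TCP; frame=None keeps the orientation; speed is the mean speed in m/s. With f_stop (N) it stops when the force on the tool has changed by that much, and returns True; else False.
- robot.goto_joints(angles): joint-space move.
- robot.release() and robot.grasp(f_grip=None): open the fingers fully, or close them until they stop; f_grip is the grip in N (None keeps the last).
- robot.pause(seconds).
- robot.ik(position, orientation): joint angles nearest the present ones, or None.
- robot.read_state(): the state.
- robot.snapshot(name): name is "scene" or "top" or "wrist"; returns a dict with "image" (480x640x3 uint8, red, green, blue), "z_map" (480x640 float32, m along the optical axis (not along the pixel's ray), 0 where there is no reading), "fovy" (degrees; the focal length in pixels is half the picture's height over the tangent of half this angle, whatever the lens; pixels are square), "cx", "cy" (the principal point, pixels), "cam_to_world" (4x4, takes a point from camera to world coordinates). Camera axes: x right, y down, z forward; pixel columns grow to the right and rows downward; lengths in m; the calibration is good to about 2 mm. A picture is of the moment at which its call begins.
A pose or a line that the arm cannot do raises robot.PlanningError and nothing moves.
- robot.job_done(): hands the job in; it is judged then, once.
Trained networks look in the newest picture that a camera, given by its name, has taken for a name from the list of things; names that differ only in an ending like _2 or _b are one class to them, and where a whole thing is asked for, a point or a joint stands for the part that bears it (a point fixed in the world has none). Each returns a list of dicts, best first, with "conf" (0 to 1); they miss things now and then, are a little off and sometimes report something else, mostly with a low value. They report only what shows in the picture. A call takes as long as a camera call.
- robot.silhouettes(camera, label): "mask" (480x640 bool, what is visible of it) and "pixel" ([column, row] in pixels, amid what is visible of it).
The state is a dict: "clock": time; "joints": joint angles; "qvel": joint speeds; "joint_efforts": joint torques, N m; "ee_pos": TCP position; "tcp_rot": TCP orientation; "force": force on the tool from outside, world axes, zero at the start; "ft_torque": the same for the moment, N m; "grip_width": finger opening in m; "gripper_force": force on a finger pad.
Only numpy, scipy, OpenCV 4.12 (cv2) and the standard library are available. Lean on these libraries where they do the work, as an engineer would, in place of code of your own. Each camera call takes 0.05 s, during which the arm holds its last target. There are 200 camera calls.

### The job

Pick up the yellow handheld scanner, hold it level and steady for about two seconds with the window under its head some 5 cm straight above the barcode label on the blue clamp, and lay it flat on the bench again without dropping it. Then turn the clamp's orange wing screw clockwise until it seats, back it off a quarter turn, and finish there with the gripper still holding the screw: do not let go. Leave the two bottles and the beaker where they stand.

Things in the scene. Friction and masses are not known exactly. Their poses are not given: they have to be found in the camera images.
- clamp: Immovable cell clamp. Blue base plate 110 (x) x 200 (y) x 12 mm; origin on the bench under the screw's axis, plate from y = -140 to +60 mm. Over the 64 mm wide steel and glass cell on the axis is a bridge: aluminium bar 30 (x) x 108 (y) mm, top 100 mm above the bench, on two posts at y = +-42 mm with nuts reaching 105 mm. The wing screw stands on the bar. z up.
- label (a point): Centre of the white 52 x 52 mm barcode label with black bars, lying face up on the clamp's base plate, 95 mm towards the clamp's -y from the screw's axis and 13 mm above the bench. Axes as the clamp's.
- clamp_screw (a joint): Angle of the orange wing screw, rad; grows when turned clockwise seen from above. Hard stop (seated, pad pressed on the cell) at 4.0; it starts 1.2 to 2.8 rad short of that. It takes about 0.08 N m to turn, stays where it is left and neither rises nor sinks. A quarter turn is 1.57 rad.
- screw_grip (a point): Grip point on the screw's axis, 133 mm above the bench. The wing is an upright plate 46 mm long, 12 mm thick, from 111 to 149 mm above the bench, white stripe on top of one half; black hub 26 mm across below it. Axes turn with the screw: x along the wing (to the striped half), y across it, z up. At joint value v, x points at the clamp's yaw minus v. Free space all round.
- scanner: Loose handheld scanner, about 160 g, lying flat: yellow handle 26 mm wide (y), x = -85 to +50 mm, from 8 to 36 mm above the bench (black foot under the rear end); white head 50 (x) x 46 (y) x 36 mm high at x = 50 to 100 mm. Origin on the underside near the balance point: grip the handle there from above, across y. z up.
- window (a point): Centre of the scanner's reading window on the underside of its head, 75 mm ahead (+x) of the scanner's origin and level with the underside (z = 0); it reads straight down. Axes as the scanner's.
- green_bottle: Loose green plastic bottle with white cap, 56 mm across, 110 mm tall; a bystander. Origin at the centre of its underside.
- blue_bottle: Loose light blue plastic bottle with white cap, 60 mm across, 120 mm tall; a bystander. Origin at the centre of its underside.
- beaker: Loose empty glass beaker, 72 mm across, 90 mm tall; a bystander. Origin at the centre of its underside.

How it is judged:
By the outcome, as a careful person would: the job done as asked, in the order asked, and still so for the second after the job is handed in, while the arm keeps its last pose, push and grip.
It also fails if it takes over 72 s, if anything falls off the work surface, if the arm or the gripper's body presses on something with over 40 N, if the wrist force passes 120 N, or if a joint passes its speed limit or range.

## Working session

There is one attempt and no reset: what is moved stays moved. The work goes in short steps, each a Python script; the robot and the scene stay as the last script left them, time stands still between calls to the robot, and variables do not carry over. Pictures are saved under pics/ and viewed, at most 10 in all, crops included, and the job is handed in when it is done.

```bash
mkdir -p pics; ls
cat > h.py <<'E'
import numpy as np, cv2
from station import robot
from scipy.spatial.transform import Rotation as R
def save(s,n): cv2.imwrite(f'pics/{n}.png', s['image'][:,:,::-1])
def cloud(s, mask=None):
    z=s['z_map']; f=240/np.tan(np.radians(s['fovy'])/2)
    m=z>0
    if mask is not None: m&=mask
    v,u=np.nonzero(m); d=z[v,u]
    P=np.c_[(u-s['cx'])/f*d,(v-s['cy'])/f*d,d]
    T=np.array(s['cam_to_world']); return P@T[:3,:3].T+T[:3,3], s['image'][v,u]
def down(yaw_y):
    """tool down, tool y axis (closing) along world angle yaw_y"""
    y=np.array([np.cos(yaw_y),np.sin(yaw_y),0]); z=np.array([0,0,-1.]); x=np.cross(y,z)
    return R.from_matrix(np.c_[x,y,z]).as_rotvec()
E
cat > a.py <<'E'
from h import *
for c in ['scene','top']:
    s=robot.snapshot(c); save(s,c+'0')
    print(c,s['fovy'],np.round(s['cam_to_world'],3).tolist())
    for n in ['clamp','clamp_screw','label','scanner','window','green_bottle','blue_bottle','beaker']:
        for r in robot.silhouettes(c,n)[:2]:
            P,_=cloud(s,r['mask'])
            print(n,round(r['conf'],2),np.round(r['pixel']),r['mask'].sum(),np.round(np.median(P,0),3),np.round(np.percentile(P,[2,98],axis=0),3).tolist() if len(P) else '')
st=robot.read_state(); print(st['clock'],st['ee_pos'],st['tcp_rot'],st['grip_width'])
E
python3 a.py
```

```text
pics
station.py
scene 45.34610604108409 [[0.342, 0.603, -0.721, 1.508], [0.94, -0.233, 0.251, -0.298], [-0.016, -0.763, -0.646, 0.882], [0.0, 0.0, 0.0, 1.0]]
clamp 0.9 [326. 227.] 3891 [0.548 0.071 0.017] [[0.464, -0.038, 0.005], [0.6, 0.143, 0.147]]
clamp_screw 0.7 [336. 194.] 364 [0.546 0.093 0.133] [[0.538, 0.072, 0.107], [0.554, 0.116, 0.153]]
label 0.89 [329. 226.] 4076 [0.547 0.073 0.016] [[0.452, -0.039, 0.001], [0.6, 0.155, 0.147]]
scanner 0.77 [185. 275.] 1290 [ 0.576 -0.258  0.036] [[0.45, -0.298, 0.001], [0.627, -0.214, 0.041]]
scanner 0.46 [334. 194.] 386 [0.546 0.093 0.132] [[0.536, 0.072, 0.103], [0.554, 0.116, 0.153]]
window 0.57 [188. 272.] 1274 [ 0.579 -0.258  0.036] [[0.451, -0.297, 0.001], [0.627, -0.216, 0.041]]
green_bottle 0.71 [389. 283.] 1139 [0.784 0.11  0.066] [[0.757, 0.091, 0.009], [0.797, 0.138, 0.113]]
blue_bottle 0.82 [428. 192.] 974 [0.536 0.332 0.066] [[0.508, 0.313, 0.008], [0.549, 0.36, 0.123]]
blue_bottle 0.68 [279. 311.] 1671 [ 0.785 -0.109  0.061] [[0.739, -0.14, 0.007], [0.806, -0.077, 0.093]]
beaker 0.55 [282. 309.] 1664 [ 0.787 -0.109  0.061] 
[... 493 characters left out ...]
429. 273.] 1210 [ 0.551 -0.252  0.036] [[0.447, -0.293, 0.005], [0.619, -0.215, 0.04]]
window 0.94 [430. 277.] 1116 [ 0.551 -0.252  0.036] [[0.452, -0.292, 0.013], [0.614, -0.217, 0.04]]
green_bottle 0.6 [271. 179.] 573 [0.755 0.115 0.076] [[0.738, 0.092, 0.012], [0.788, 0.143, 0.113]]
green_bottle 0.4 [429. 276.] 1283 [ 0.544 -0.251  0.035] [[0.447, -0.293, -0.001], [0.618, -0.215, 0.04]]
blue_bottle 0.59 [172. 287.] 743 [0.514 0.331 0.084] [[0.487, 0.313, 0.019], [0.541, 0.368, 0.122]]
beaker 0.59 [368. 178.] 852 [ 0.781 -0.113  0.04 ] [[0.736, -0.14, 0.001], [0.802, -0.078, 0.092]]
0.9 [0.26839778 0.53659952 0.24228505] [ 3.05742164e+00 -7.22064259e-01  1.15965462e-05] 0.08536314537089075
```

```bash
python3 -c "
import cv2
a=cv2.imread('pics/top0.png')[150:350,140:500]
cv2.imwrite('pics/topc.png',cv2.resize(a,None,fx=2.2,fy=2.2,interpolation=2))"
```

```text
(no output)
```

View pics/scene0.png

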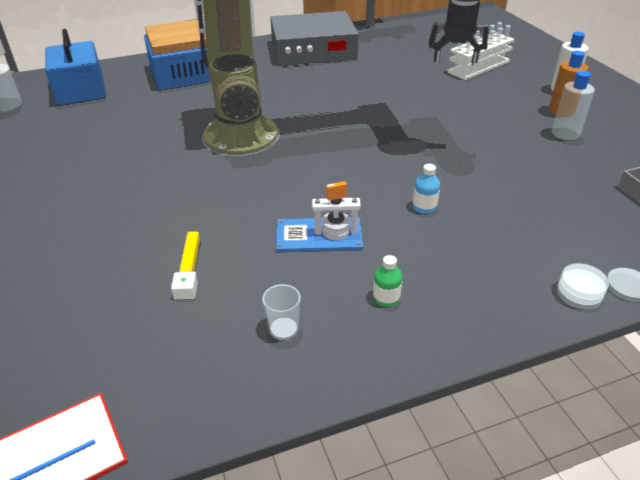

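View pics/topc.png

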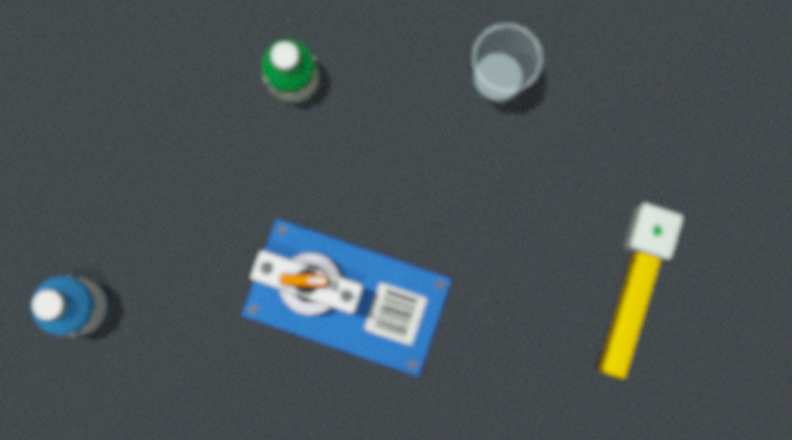

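The top view (crop scaled 2.2×) shows the clamp with its bridge and orange wing at (303,280), label at (397,315), scanner handle at (630,310) and head at (655,230), with bottles and beaker clear of both. The scene view agrees, so next come wrist close-ups.

```bash
cat > b.py <<'E'
from h import *
for n,p,yaw,things in [('wc',(0.46,0.05,0.34),np.pi/2,['clamp','clamp_screw','label']),('ws',(0.47,-0.22,0.30),np.pi/2,['scanner'])]:
    c=[]
    for y in (yaw,yaw-np.pi):
        q=robot.ik(p,down(y))
        if q is not None: c.append((abs(q[5]),y,q))
    c.sort(key=lambda t:t[0]); print(c[0][1],np.round(c[0][2],2))
    robot.goto(p,down(c[0][1])); robot.pause(0.3)
    s=robot.snapshot('wrist'); save(s,n); np.save(n+'.npy',s,allow_pickle=True)
    print(np.round(s['cam_to_world'],3).tolist(),s['fovy'],s['cx'],s['cy'])
    for t in things:
        for r in robot.silhouettes('wrist',t)[:2]:
            P,_=cloud(s,r['mask']); print(t,round(r['conf'],2),np.round(r['pixel']),len(P),np.round(np.median(P,0),4),np.round(np.percentile(P,[1,99],axis=0),3).tolist())
print(robot.read_state()['clock'])
E
python3 b.py; python3 -c "
import cv2,numpy as np
a=np.vstack([cv2.imread('pics/wc.png'),cv2.imread('pics/ws.png')]);cv2.imwrite('pics/w2.png',cv2.resize(a,(400,600),interpolation=3))"
```

```text
-1.5707963267948966 [ 0.55 -0.29 -0.04  0.   -1.83  1.02]
[[0.0, -0.96, -0.282, 0.533], [-1.0, -0.0, -0.001, 0.051], [0.001, 0.282, -0.96, 0.473], [0.0, 0.0, 0.0, 1.0]] 70.93011021488988 318.09143698378256 243.477578945537
clamp 0.61 [310. 146.] 13498 [0.5322 0.06   0.0137] [[0.457, -0.044, 0.011], [0.601, 0.155, 0.151]]
clamp_screw 0.6 [272. 135.] 879 [0.5402 0.0925 0.1493] [[0.53, 0.07, 0.1], [0.552, 0.115, 0.152]]
label 0.75 [310. 146.] 13536 [0.5322 0.0594 0.0137] [[0.457, -0.045, 0.011], [0.601, 0.156, 0.151]]
1.5707963267948966 [-0.05 -0.16 -0.    0.   -1.73 -1.52]
[[-0.0, 0.959, 0.284, 0.399], [1.0, 0.0, -0.001, -0.22], [-0.001, 0.284, -0.959, 0.433], [0.0, 0.0, 0.0, 1.0]] 70.93011021488988 318.09143698378256 243.477578945537
scanner 0.95 [294. 265.] 3534 [ 0.5438 -0.2532  0.037 ] [[0.446, -0.296, 0.013], [0.62, -0.218, 0.039]]
5.9
```

View pics/w2.png

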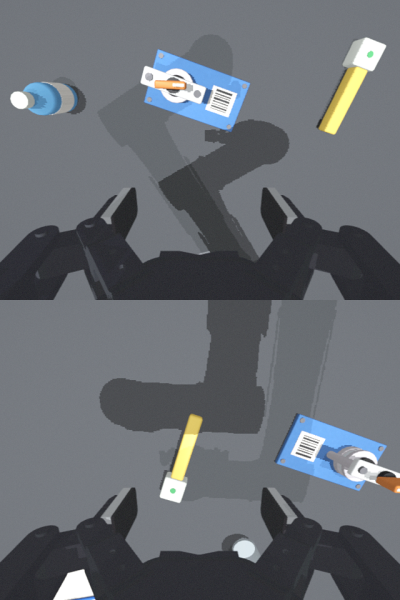

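Both wrist views (stacked, halved) show everything clearly: wing at (172,85), label (222,99), scanner (345,85) in the first; scanner (182,455) and label (307,447) in the second. Now I'll fit poses from colour and depth.

```bash
cat > c.py <<'E'
from h import *
def rect(n,P):
    (c,(w,h),a)=cv2.minAreaRect(P[:,:2].astype(np.float32)); 
    pc=P[:,:2]-P[:,:2].mean(0); e=np.linalg.svd(pc,full_matrices=False)[2][0]
    print(n,len(P),'c',np.round(c,4),'size',round(w,3),round(h,3),'ang',round(a,1),'mean',np.round(P.mean(0),4),'pca',round(np.degrees(np.arctan2(e[1],e[0])),1),'z',np.round(np.median(P[:,2]),4))
for n in ('wc','ws'):
    s=np.load(n+'.npy',allow_pickle=True).item(); P,C=cloud(s); H=cv2.cvtColor(C[None],cv2.COLOR_RGB2HSV)[0].astype(int)
    h,sa,v=H.T; x,y,z=P.T
    print(n)
    cl=(abs(x-.53)<.11)&(abs(y-.06)<.14)
    rect('plate',P[cl&(h>95)&(h<125)&(sa>120)&(z>.006)&(z<.018)])
    lab=cl&(abs(x-.51)<.045)&(abs(y-.0)<.045)&(z>.007)&(z<.02)&(sa<90)
    rect('label',P[lab]) if lab.sum()>20 else 0
    rect('wingtop',P[cl&(z>.143)])
    rect('wingorange',P[cl&(h<20)&(sa>120)&(z>.14)])
    st=cl&(z>.143)&(sa<80); print('stripe',st.sum(),P[st].mean(0))
    rect('bar',P[cl&(z>.094)&(z<.103)])
    sc=(x>.42)&(x<.66)&(abs(y+.25)<.07)
    rect('handle',P[sc&(h>20)&(h<35)&(sa>100)&(z>.033)&(z<.04)])
    rect('head',P[sc&(x>.555)&(sa<80)&(z>.033)&(z<.043)])
    rect('whole',P[sc&(z>.033)&(z<.043)])
E
python3 c.py
```

```text
wc
plate 7450 c [0.5281 0.0557] size 0.199 0.11 ang 71.1 mean [0.5298 0.0508 0.0131] pca -110.0 z 0.0131
label 1742 c [5.128e-01 2.000e-04] size 0.087 0.07 ang 87.1 mean [0.5114 0.0029 0.0139] pca 119.3 z 0.0139
wingtop 64538 c [0.4975 0.0502] size 0.15 0.099 ang 89.8 mean [0.4713 0.0508 0.4026] pca -90.9 z 0.4086
wingorange 394 c [0.5407 0.0926] size 0.045 0.011 ang 89.9 mean [0.5403 0.0934 0.1495] pca -91.4 z 0.1496
stripe 63998 [0.47076682 0.05047707 0.40465834]
bar 1857 c [0.5411 0.0934] size 0.108 0.03 ang 71.1 mean [0.5411 0.0912 0.1008] pca -110.1 z 0.1009
handle 2257 c [ 0.5103 -0.245 ] size 0.027 0.134 ang 71.3 mean [ 0.5138 -0.2448  0.0368] pca 162.0 z 0.037
head 1697 c [ 0.5984 -0.2733] size 0.046 0.05 ang 72.1 mean [ 0.5985 -0.272   0.037 ] pca 164.2 z 0.0371
whole 4062 c [ 0.5346 -0.2523] size 0.046 0.184 ang 71.7 mean [ 0.5505 -0.2566  0.0369] pca 162.1 z 0.037
ws
plate 7254 c [0.5282 0.0554] size 0.2 0.11 ang 71.1 mean [0.5196 0.0413 0.013 ] pca 74.2 z 0.013
label 1733 c [ 0.5198 -0.0042] size 0.066 0.076 ang 71.0 mean [0.5104 0.0029 0.014 ] pca 121.7 z 0.0139
wingtop 165 c [0.5395 0.0748] size 0.01 0.012 ang 82.0 mean [0.5391 0.073  0.1477] pca -7.7 z 0.1481
wingorange 182 c [0.5395 0.0761] size 0.013 0.012 ang 82.9 mean [0.5385 0.073  0.1456] pca -24.4 z 0.1458
stripe 23 [0.54053212 0.07442844 0.15056661]
bar 1251 c [0.5363 0.08  ] size 0.081 0.03 ang 71.2 mean [0.5301 0.0671 0.1004] pca 79.2 z 0.1008
handle 1706 c [ 0.5101 -0.2447] size 0.026 0.134 ang 72.0 mean [ 0.5096 -0.245   0.0368] pca -18.0 z 0.0369
head 1168 c [ 0.5937 -0.2721] size 0.046 0.059 ang 72.4 mean [ 0.5965 -0.273   0.037 ] pca -18.4 z 0.0371
whole 3420 c [ 0.5341 -0.2525] size 0.046 0.185 ang 71.9 mean [ 0.5389 -0.2543  0.0369] pca -18.0 z 0.0371
```

```bash
cat > d.py <<'E'
from h import *
print(robot.tcp_to_tips)
O=np.array([.5268,-.2503]); yw=np.radians(71.9)-0
best=min(((q,y) for y in (yw,yw-np.pi) if (q:=robot.ik([*O,.12],down(y))) is not None),key=lambda t:abs(t[0][5]))
print(best[1],np.round(best[0],2)); o=down(best[1])
robot.goto([*O,.12],o)
print(robot.line_to([*O,.019],speed=.08,f_stop=8))
print(robot.read_state()['ee_pos'])
robot.grasp(50)
st=robot.read_state(); print('grip',st['grip_width'],st['gripper_force'],st['ee_pos'])
robot.line_to([*O,.15],speed=.1)
robot.pause(.3)
st=robot.read_state(); print('lift',st['grip_width'],st['gripper_force'],st['force'],st['ft_torque'],st['clock'])
s=robot.snapshot('wrist'); save(s,'lift'); np.save('lift.npy',s,allow_pickle=True)
P,C=cloud(s);H=cv2.cvtColor(C[None],cv2.COLOR_RGB2HSV)[0].astype(int);h,sa,v=H.T;x,y,z=P.T
m=(z>.13)&(z<.19)&(x>.57)&(x<.66)&(abs(y+.27)<.06); Q=P[m&(sa<80)]
print(len(Q),np.percentile(Q,[2,50,98],axis=0).round(4).tolist() if len(Q) else '')
E
python3 d.py
```

```text
0.011
-1.88670092140587 [-0.1   0.02 -0.16  0.   -1.39  1.35]
False
[ 0.52721751 -0.25040764  0.01969939]
grip 0.025528568697433838 49.86604571342468 [ 0.52700629 -0.2503543   0.01928481]
lift 0.025321578680822042 49.545848965644836 [ 0.78239313  0.33326568 -1.32265405] [ 0.00398152 -0.00687144  0.0156128 ] 12.0917
20161 [[0.574, -0.2973, 0.1645], [0.601, -0.274, 0.1674], [0.6237, -0.25, 0.1688]]
```

View pics/lift.png

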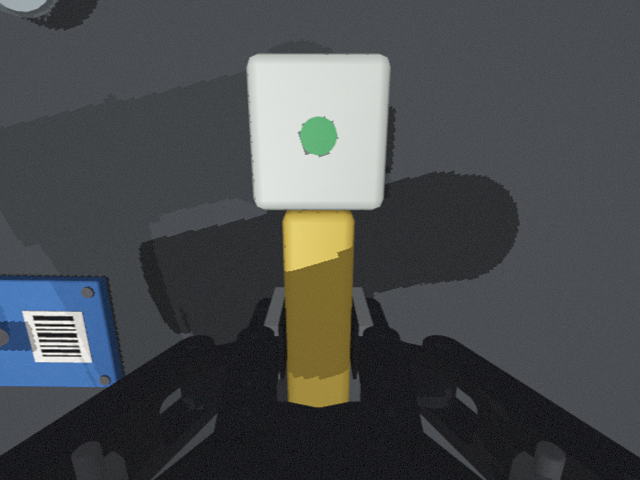

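The wrist view shows the scanner straight in the fingers, head at (318,130) and handle at (318,300). I'll check the tilt and the window position, then go to the hold.

```bash
cat > e.py <<'E'
from h import *
def headfit(s,c,zr):
    P,C=cloud(s); m=(abs(P[:,2]-zr)<.006)&(np.hypot(*(P[:,:2]-c).T)<.04)&(cv2.cvtColor(C[None],cv2.COLOR_RGB2HSV)[0][:,1]<80)
    Q=P[m]; r=cv2.minAreaRect(Q[:,:2].astype(np.float32)); k=np.linalg.norm(Q[:,:2]-r[0],axis=1)<.018
    A=np.c_[Q[k,:2]-r[0],np.ones(k.sum())]; g=np.linalg.lstsq(A,Q[k,2],rcond=None)[0]
    print('head',np.round(r[0],4),np.round(r[1],4),round(r[2],1),'slope deg',np.degrees(g[:2]).round(2),'z',g[2].round(4)); return np.array(r[0]),g
s=np.load('lift.npy',allow_pickle=True).item()
c,g=headfit(s,np.array([.5985,-.2735]),.167)
L=np.array([.5105,.0032]); p=np.array(robot.read_state()['ee_pos'])
T=p[:2]+L-c; print('TCP',T)
robot.line_to([*T,.15],speed=.15)
robot.line_to([*T,.0193+.0635],speed=.06); robot.pause(.3)
s=robot.snapshot('wrist'); save(s,'hold')
c,g=headfit(s,L,.1); print('err mm',(c-L)*1e3, robot.read_state()['ee_pos'],robot.read_state()['clock'])
e=L-c
if np.linalg.norm(e)>.002: p=np.array(robot.read_state()['ee_pos']); robot.line_to([*(p[:2]+e),.0193+.0635],speed=.03)
robot.pause(2.8)
st=robot.read_state();print(st['ee_pos'],st['grip_width'],st['clock'])
s=robot.snapshot('scene');save(s,'hold_s')
cv2.imwrite('pics/holdc.png',cv2.resize(s['image'][150:300,220:420,::-1],None,fx=3,fy=3))
E
python3 e.py
```

```text
head [ 0.5986 -0.2734] [0.0464 0.0503] 71.9 slope deg [ 0.06 -0.09] z 0.1675
TCP [0.43869312 0.02632046]
head [0.5065 0.0044] [0.0462 0.0586] 72.2 slope deg [ 0.1  -0.03] z 0.1008
err mm [-3.96882105  1.22337245] [0.43874029 0.02635649 0.08291813] 15.8417
[0.44269284 0.02511108 0.08276939] 0.024940173913804695 18.9333
```

View pics/holdc.png

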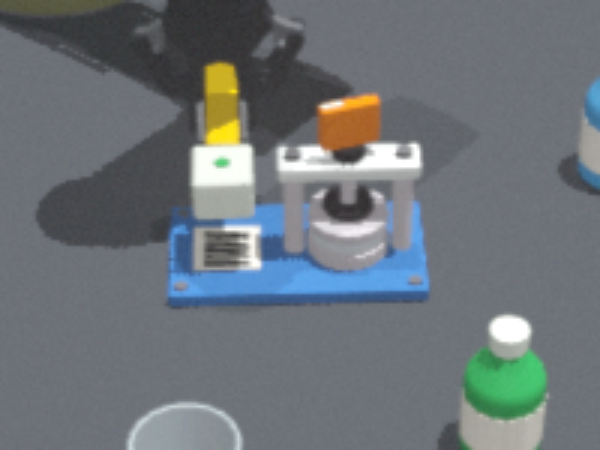

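The scene crop shows the head level at (222,180), directly above the label at (227,248), and the wing's stripe at its left end (335,103). My correction came from a contaminated fit: the head measured 59 mm long instead of 50, so it overshot about 4 mm forward. I'll undo it, hold again and lay the scanner down.

```bash
cat > f.py <<'E'
from h import *
robot.line_to([.4387,.0263,.0828],speed=.02); robot.pause(2.6)
st=robot.read_state(); print(st['ee_pos'],st['grip_width'],st['clock'])
robot.line_to([.4387,.0263,.14],speed=.1)
robot.line_to([.5268,-.2503,.14],speed=.15)
robot.line_to([.5268,-.2503,.035],speed=.1)
print('touch',robot.line_to([.5268,-.2503,.0183],speed=.02,f_stop=2.5))
robot.pause(.2); print(robot.read_state()['ee_pos'],robot.read_state()['force'])
robot.release(); robot.pause(.3)
robot.line_to([.5268,-.2503,.15],speed=.12)
for n,yy in [('a',-91),('b',-90.7)]:
    pass
# candidate joint-6 values for the screw: grip across wing
for w in (-91,-91+180):
    for turn in (0,-157):
        q=robot.ik([.5411,.0931,.15],down(np.radians(w+90+turn)));print(w,turn,None if q is None else np.round(q,2))
s=robot.snapshot('top');save(s,'laid')
P,C=cloud(s);H=cv2.cvtColor(C[None],cv2.COLOR_RGB2HSV)[0].astype(int)
m=(H[:,0]>20)&(H[:,0]<35)&(H[:,1]>100)&(abs(P[:,1]+.25)<.07)&(P[:,0]>.4)&(P[:,0]<.68);print(np.percentile(P[m],[2,50,98],axis=0).round(3),robot.read_state()['clock'])
E
python3 f.py
```

```text
[0.43868691 0.02629848 0.08278504] 0.025633094013532122 21.9417
touch True
[ 0.52666094 -0.25026746  0.01926773] [ 0.54806972 -1.0734343   6.25298515]
-91 0 [ 0.54 -0.09 -0.21  0.   -1.45  2.59]
-91 -157 [ 0.54 -0.09 -0.21  0.   -1.45 -0.15]
89 0 [ 0.54 -0.09 -0.21  0.   -1.45 -0.55]
89 -157 [ 0.54 -0.09 -0.21  0.   -1.45  2.99]
[[ 0.443 -0.256 -0.002]
 [ 0.468 -0.228  0.035]
 [ 0.49  -0.212  0.041]] 29.1
```

```bash
cat > g.py <<'E'
from h import *
A=[.5411,.0932]; o=down(np.radians(-0.8))
robot.line_to([.5268,-.2503,.21],speed=.15)
q=np.array(robot.ik([*A,.20],o)); print(q.round(3)); assert 2.4<q[5]<2.8
robot.goto_joints(q)
print(robot.line_to([*A,.127],speed=.08,f_stop=8))
t0=robot.read_state()['ft_torque'][2]
robot.grasp(70); robot.pause(.2)
st=robot.read_state(); print('grip',st['grip_width'],st['gripper_force'],st['ee_pos'],np.round(st['force'],2),np.round(st['ft_torque'],3),t0,st['clock'])
s=robot.snapshot('scene');save(s,'grip')
cv2.imwrite('pics/gripc.png',cv2.resize(s['image'][130:330,140:440,::-1],None,fx=2.5,fy=2.5))
E
python3 g.py
```

```text
[ 0.537 -0.096 -0.126  0.    -1.542  2.591]
False
grip 0.011006718483223215 69.29882884025574 [0.5401592  0.09306965 0.12728211] [-6.38  0.04  4.43] [0.077 2.038 0.092] -0.017526561307258503 32.875
```

View pics/gripc.png

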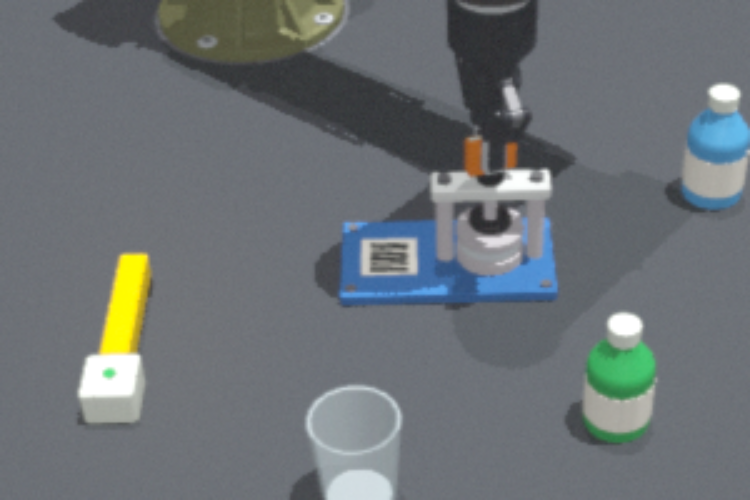

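The scanner lies flat on the bench at (115,330), the wing is gripped centrally at (490,155), and the bottles and beaker have not moved. The grip pulls 6 N in -x, so I'll centre it first and then turn.

```bash
cat > k.py <<'E'
from h import *
robot.line_to([.5399,.0931,.127],speed=.02); robot.pause(.1)
st=robot.read_state(); print(np.round(st['force'],2),st['ee_pos'])
q=np.array(robot.ik([.5399,.0931,.127],st['tcp_rot']));q0=np.array(st['joints']); print(q.round(3),q0.round(3))
q=q0.copy(); start=q[5]
def go(a):
    q[5]=a; robot.goto_joints(q); s=robot.read_state()
    return s['joints'][5],s['ft_torque'][2],np.linalg.norm(s['force']),s['clock'],s['grip_width']
log=[]
targets=list(start-np.arange(.4,2.41,.4))+list(start-np.arange(2.45,3.3,.05))
for a in targets:
    r=go(a); log.append((a,)+r); print(round(start-a,3),np.round(r,3))
    if abs(r[1])>.45 or r[2]>25: break
np.save('log.npy',np.array(log)); np.save('q.npy',np.r_[q,start])
E
python3 k.py
```

```text
[-0.57  0.44  1.76] [0.54000361 0.09307668 0.12728172]
[ 0.538 -0.082 -0.245  0.    -1.407  2.59 ] [ 0.538 -0.082 -0.245  0.    -1.408  2.59 ]
0.4 [ 2.1930e+00 -1.0900e-01  3.7860e+00  3.3742e+01  1.1000e-02]
0.8 [ 1.7950e+00 -1.0200e-01  6.0600e+00  3.4208e+01  1.1000e-02]
1.2 [ 1.3930e+00 -7.8000e-02  7.1720e+00  3.4675e+01  1.1000e-02]
1.6 [ 9.9300e-01 -2.0000e-02  7.7020e+00  3.5142e+01  1.1000e-02]
2.0 [ 5.9300e-01 -1.0500e-01  7.7200e+00  3.5608e+01  1.1000e-02]
2.4 [ 1.9300e-01 -2.6000e-02  7.6380e+00  3.6075e+01  1.1000e-02]
2.45 [ 1.4300e-01 -6.6000e-02  7.6980e+00  3.6325e+01  1.1000e-02]
2.5 [ 9.3000e-02 -1.5000e-02  6.9300e+00  3.6575e+01  1.1000e-02]
2.55 [ 4.3000e-02 -7.4000e-02  7.7170e+00  3.6825e+01  1.1000e-02]
2.6 [-7.0000e-03 -8.6000e-02  7.4820e+00  3.7075e+01  1.1000e-02]
2.65 [-5.7000e-02 -8.4000e-02  7.6230e+00  3.7325e+01  1.1000e-02]
2.7 [-1.0700e-01 -3.1000e-02  6.3940e+00  3.7575e+01  1.1000e-02]
2.75 [-1.5600e-01  1.0100e-01  7.4300e+00  3.7825e+01  1.1000e-02]
2.8 [-2.0400e-01  1.6580e+00  6.4150e+00  3.8075e+01  1.1000e-02]
```

```bash
cat > m.py <<'E'
from h import *
Q=np.load('q.npy'); q=Q[:6].copy()
def go(a):
    q[5]=a; robot.goto_joints(q); s=robot.read_state(); print(round(a,3),s['joints'][5].round(4),s['ft_torque'][2].round(3),np.linalg.norm(s['force']).round(2),s['grip_width'])
for a in (-.195,-.18,-.165): go(a)
for a in (.3,.8,1.2,1.40): go(a)
robot.pause(.4); s=robot.read_state(); print(s['joints'][5],s['ft_torque'][2],s['gripper_force'],s['clock'])
s=robot.snapshot('scene');save(s,'end')
cv2.imwrite('pics/endc.png',cv2.resize(s['image'][150:300,240:440,::-1],None,fx=4,fy=4))
for r in robot.silhouettes('scene','clamp_screw')[:1]: print(r['conf'],r['pixel'],r['mask'].sum())
E
python3 m.py
```

```text
-0.195 -0.1888 1.365 6.23 0.011114484034443333
-0.18 -0.1746 1.005 5.95 0.010851483691983065
-0.165 -0.1605 0.37 6.48 0.010919299607024884
0.3 0.3041 0.021 7.73 0.011032770924907282
0.8 0.8041 0.127 7.38 0.01126398678428435
1.2 1.2041 0.154 7.08 0.010941443541483136
1.4 1.4044 0.106 7.47 0.0109739091764227
1.4038824173879323 0.0716726254589446 69.37157392501831 41.0667
0.65 [342.2, 196.3] 152
```

View pics/endc.png

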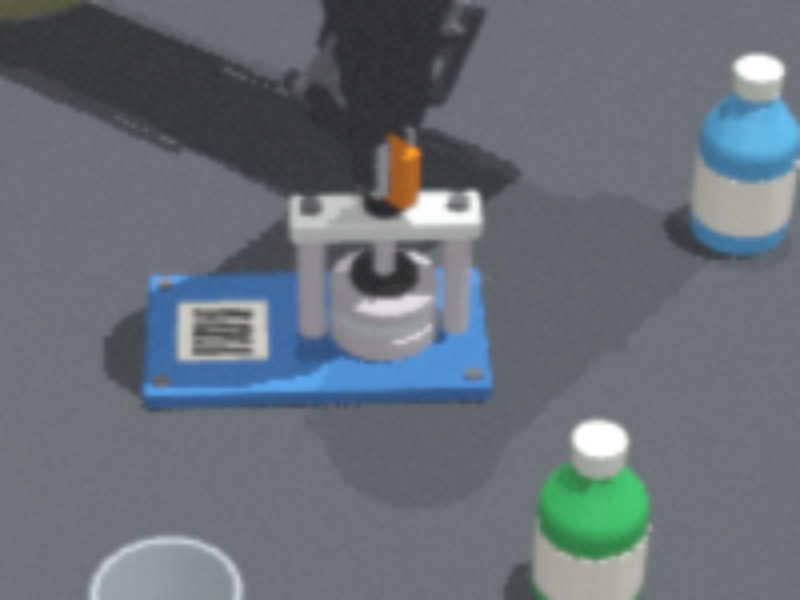

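The crop shows the wing at (403,170), turned end-on to the camera and still between the pads, which matches v ≈ 2.43. The torque fell to zero elastically at q6 ≈ -0.156, so the back-off is 1.56 rad.

```bash
python3 -c "
from station import robot
print(robot.job_done())"
```

```text
the job is handed in; nothing more can be done
None
```

The job is handed in at about 41 s of the 72 s allowed: the scanner was held level about 5 cm above the label (2.8 s about 4 mm off, then 2.6 s on target) and laid flat again, and the screw was seated, backed off 1.56 rad and is still in the gripper, with the bottles and beaker untouched.

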